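# Sort the mixed-up vials in the anaesthetic drug tray

## Task

The four vials in the colour-coded anaesthetic drug tray have been put back into one another's compartments: put each vial into the compartment of its own cap's colour, so that it stands fully down in the pocket and upright. Every coloured compartment is taken, but the empty grey one can serve as a free place on the way; it is to be empty again at the end. The vials are glass: do not tip one over, and set each down before letting go instead of dropping it.

Things in the scene. Friction and masses are not known exactly. Their poses are not given: they have to be found in the camera images.
- vial_yellow: injection vial: amber glass, yellow cap, white label; 22 mm diameter, 47 mm tall with its cap, about 35 g; grasp the straight part of the glass, from 3 to 27 mm above the base. Origin: centre of its base; z up along the vial. At the start it stands in a compartment of another colour.
- vial_blue: injection vial: amber glass, blue cap, white label; 26 mm diameter, 53 mm tall with its cap, about 35 g; grasp the straight part of the glass, from 3 to 27 mm above the base. Origin: centre of its base; z up along the vial. At the start it stands in a compartment of another colour.
- vial_red: injection vial: clear glass, red cap, white label; 26 mm diameter, 53 mm tall with its cap, about 35 g; grasp the straight part of the glass, from 3 to 27 mm above the base. Origin: centre of its base; z up along the vial. At the start it stands in a compartment of another colour.
- vial_green: injection vial: clear glass, green cap, white label; 22 mm diameter, 47 mm tall with its cap, about 35 g; grasp the straight part of the glass, from 3 to 27 mm above the base. Origin: centre of its base; z up along the vial. At the start it stands in a compartment of another colour.
- well_yellow: yellow square plastic compartment block, 58 x 58 x 12 mm, with one round pocket 42 mm wide and 9 mm deep in the middle of its top; origin: centre of the block's underside, 3 mm above the table, so the pocket floor is 6 mm and the block top 15 mm above the table. Belongs to the yellow-capped vial. Axes as the tray's.
- well_blue: blue square plastic compartment block, 58 x 58 x 12 mm, with one round pocket 42 mm wide and 9 mm deep in the middle of its top; origin: centre of the block's underside, 3 mm above the table, so the pocket floor is 6 mm and the block top 15 mm above the table. Belongs to the blue-capped vial. Axes as the tray's.
- well_red: red square plastic compartment block, 58 x 58 x 12 mm, with one round pocket 42 mm wide and 9 mm deep in the middle of its top; origin: centre of the block's underside, 3 mm above the table, so the pocket floor is 6 mm and the block top 15 mm above the table. Belongs to the red-capped vial. Axes as the tray's.
- well_green: green square plastic compartment block, 58 x 58 x 12 mm, with one round pocket 42 mm wide and 9 mm deep in the middle of its top; origin: centre of the block's underside, 3 mm above the table, so the pocket floor is 6 mm and the block top 15 mm above the table. Belongs to the green-capped vial. Axes as the tray's.
- well_grey: grey square plastic compartment block, 58 x 58 x 12 mm, with one round pocket 42 mm wide and 9 mm deep in the middle of its top; origin: centre of the block's underside, 3 mm above the table, so the pocket floor is 6 mm and the block top 15 mm above the table. Belongs to no vial and is empty at the start: the free place.
- tray: white tray fixed to the table, rim 13 mm high, holding the five blocks in one straight row, 62 mm from centre to centre, in any order. Origin: on the table under the middle of the row; y runs along the row, x across it, away from the robot. Close the fingers along x: there only a low lane of loose ampoules (tops 15 mm above the table) lies in front.

How it is judged (in metres and radians):
At the end, for the whole second after the job is handed in: Each vial stands in the pocket of the compartment of its cap's colour (base centre within 13 mm of the block's centre and within 4 mm of the pocket floor, upright within 0.15 rad), at rest and released; the grey compartment is therefore empty (horizontal distance between vial_yellow and well_yellow below 0.013 m and z of vial_yellow in the frame of well_yellow below 0.007 m and angle between each of vial_yellow, vial_blue, vial_red, vial_green's own z axis and vertical below 0.15 rad and linear speed of each of vial_yellow, vial_blue, vial_red, vial_green below 0.02 m/s and contact force between the fingers and vial_yellow below 0.05 N and horizontal distance between vial_blue and well_blue below 0.013 m and z of vial_blue in the frame of well_blue below 0.007 m and contact force between the fingers and vial_blue below 0.05 N and horizontal distance between vial_red and well_red below 0.013 m and z of vial_red in the frame of well_red below 0.007 m and contact force between the fingers and vial_red below 0.05 N and horizontal distance between vial_green and well_green below 0.013 m and z of vial_green in the frame of well_green below 0.007 m and contact force between the fingers and vial_green below 0.05 N); the robot touches nothing.
It fails at once if a vial is tipped over (more than 0.8 rad) (angle between any of vial_yellow, vial_blue, vial_red, vial_green's own z axis and vertical above 0.8 rad).
It fails at once if a vial is let go while its base is more than 35 mm above the table ((height (world z) of vial_yellow above 0.035 m and contact force between the fingers and vial_yellow below 0.02 N) or (height (world z) of vial_blue above 0.035 m and contact force between the fingers and vial_blue below 0.02 N) or (height (world z) of vial_red above 0.035 m and contact force between the fingers and vial_red below 0.02 N) or (height (world z) of vial_green above 0.035 m and contact force between the fingers and vial_green below 0.02 N)).
It also fails if it takes over 112 s, if anything falls off the work surface, if the arm or the gripper's body presses on something with over 40 N, if the wrist force passes 120 N, or if a joint passes its speed limit or range.

## Robot

A 6-joint arm with a two-finger parallel gripper is mounted at the origin on the work surface; the furniture and walls round the work are solid. World frame = base frame: x ahead of the robot, y to its left, z up, the work surface at z = 0. Lengths are in m, angles in degrees, forces in N, time in s.
With the tool pointing down it reaches from about 0.3 to 0.875 m from the base axis. Payload 4.2 kg.
Tool frame: the origin (TCP) lies midway between the tips of the shut fingers; the grasp point (between the pads) lies 19 mm behind it; z points along the fingers, y is the line along which they close (so a half turn about z gives the same grasp; the last joint's range is limited). The gripper opens to 85 mm and grips with 20 to 120 N. Pads are 22 mm wide; open, the fingers measure 114 mm over their backs; the gripper's body (76 mm by 85 mm) begins 54 mm behind the grasp point. The pads swing forward as they close: fully open they stand 13 mm farther back than shut.
Start: joints at [71.562, 18.312, 89.639, -0, 72.044, -1.146], TCP at [0.171, 0.549, 0.231] pointing down, gripper open.
Joint ranges: [-177.97, 177.97], [-48.28, 115.42], [12.27, 149.76], [-77.06, 257.06], [2.81, 150.46], [-146.56, 146.56]. Speed limits (degrees/s): [147.25, 147.25, 180, 180, 180, 180].

## Interface

Orientations are given as a 3x3 rotation matrix whose columns are the frame's x, y, z axes.
In Python, from cell import ctrl, imaging, ticket gives the robot as it stands. The module is installed in compiled form; this text tells all that it offers.
- The arm moves only by the shell command python3 -m pendant 'ROWS' [FORCE]. ROWS is JSON, a list that holds one entry, the list of rows, each a list of 5 numbers: the shift along the tool's x, y, z in m, then the turn about the tool's z in rad, then the finger opening in m, from 0 to 0.0854. In form: [[[dx, dy, dz, turn, gripper], ...]]. A call has 1 to 10 rows; each row shifts and turns the commanded pose from where the row before left it, along the tool's axes as they then stand; what a row does not reach is not made up. A row lasts 1/8 s, in which the tool goes at most 62.5 mm and 10.7 degrees, less where a joint would pass 70% of its speed; a pose out of reach is approached as far as the arm can. A call with a gripper value outside its range is refused whole. The fingers move at their own pace and stop on an object; FORCE is the grip in N (left out, the last holds). Time passes only in rows, so rows that do not move let the fingers close. It gives the time, the measured TCP pose, the force, the opening and the grip force at its end, in the units of the state.
- ctrl.observe(): the state, without advancing time (a new reading comes with each control period).
- imaging.get_image(name): name is "scene" or "top" or "wrist"; returns (picture, depth): 384x512x3 uint8, red, green, blue; 384x512 float32, m along the optical axis (not along the pixel's ray), 0 where there is no reading.
- imaging.get_calibration(name): a dict with "fx", "fy", "cx", "cy" (pixels), "R" (3x3) and "t" (3): a world point X has camera coordinates R X + t; the wrist camera has in their place "tool_from_camera" (4x4, takes a point from camera to tool coordinates, whose origin is the TCP and whose axes are the flange's). Camera axes: x right, y down, z forward; pixel columns grow to the right and rows downward; lengths in m; the calibration is good to about 2 mm. The wrist camera is an equidistant fisheye: a pixel r from the principal point sees the ray r / f radians off the axis. A picture is of the moment at which its call begins: read the wrist's pose just before it. get_calibration takes no time and is no camera call.
- ticket.close_job(): hands the job in; it is judged then, once.
Trained networks look in the newest picture that a camera, given by its name, has taken for a name from the list of things; names that differ only in an ending like _2 or _b are one class to them, and where a whole thing is asked for, a point or a joint stands for the part that bears it (a point fixed in the world has none). Each returns a list of dicts, best first, with "conf" (0 to 1); they miss things now and then, are a little off and sometimes report something else, mostly with a low value. They report only what shows in the picture. A call takes as long as a camera call.
- imaging.search_frame(camera, thing): "box" ([centre column, centre row, width, height] in pixels, round what is visible of it).
- imaging.regions_of(camera, thing): "region" (384x512 bool, what is visible of it) and "box" ([centre column, centre row, width, height] in pixels, round what is visible of it).
- imaging.spot_point(camera, thing): "location" ([column, row] in pixels: a listed point, or the origin of a listed thing).
The state is a dict: "clock": time; "q": joint angles; "qd": joint speeds; "tau": joint torques, N m; "tool_pos": TCP position; "eef_rot": TCP orientation; "ft_force": force on the tool from outside, world axes, zero at the start; "wrist_torque": the same for the moment, N m; "opening": opening from 0.0 (shut) to 1.0 (fully open); "finger_force": force on a finger pad.
Only numpy, scipy, OpenCV 4.12 (cv2) and the standard library are available. Lean on these libraries where they do the work, as an engineer would, in place of code of your own. Each camera call takes 0.05 s, during which the arm holds its last target. There are 200 camera calls.

## Working session

There is one attempt and no reset: what is moved stays moved. The work goes in short steps, Python scripts to look and compute and a shell command to move; the robot and the scene stay as the last step left them, time stands still between calls to the robot, and variables do not carry over. Pictures are saved under pics/ and viewed, at most 14 in all, crops included, and the job is handed in when it is done.

```bash
mkdir -p pics; cat > h.py <<'E'
import numpy as np, cv2
from cell import ctrl, imaging, ticket
W=['yellow','blue','red','green','grey']
def world(cam,u,v,d):
    c=imaging.get_calibration(cam); p=np.array([(u-c['cx'])/c['fx']*d,(v-c['cy'])/c['fy']*d,d])
    return np.array(c['R']).T@(p-np.array(c['t']))
def ray(cam,u,v):
    c=imaging.get_calibration(cam);R=np.array(c['R']);o=-R.T@np.array(c['t'])
    return o,R.T@np.array([(u-c['cx'])/c['fx'],(v-c['cy'])/c['fy'],1])
def save(cam,name):
    im,d=imaging.get_image(cam); cv2.imwrite('pics/'+name,im[:,:,::-1]); return im,d
E
python3 - <<'E'
from h import *
s=ctrl.observe(); print(s['clock'],s['tool_pos'],np.round(s['eef_rot'],3).tolist(),s['opening'])
for cam in ['top','scene']:
    im,d=save(cam,cam+'0.png')
    for n in ['well_'+w for w in W]+['vial_'+w for w in W[:4]]:
        for r in imaging.regions_of(cam,n)[:2]:
            m=r['region']; v,u=np.nonzero(m&(d>0))
            P=np.array([world(cam,a,b,d[b,a]) for a,b in zip(u,v)])
            if len(P)==0: print(cam,n,'empty');continue
            lo=np.percentile(P,2,0);hi=np.percentile(P,98,0)
            print(cam,n,round(r['conf'],2),np.round(r['box']),'med',np.round(np.median(P,0),3),'mid',np.round((lo+hi)/2,3),'top',np.round(hi[2],3))
E
```

```text
0.0 [0.17074974 0.54855972 0.23047707] [[-0.955, 0.297, -0.001], [0.297, 0.955, -0.002], [0.0, -0.002, -1.0]] 1.000025570992491
top well_yellow 0.68 [235. 192.  28.  22.] med [0.455 0.083 0.015] mid [0.454 0.083 0.011] top 0.019
top well_blue 0.81 [284. 185.  25.  24.] med [ 0.463 -0.045  0.014] mid [ 0.46  -0.043  0.014] top 0.026
top well_blue 0.38 [234. 192.  10.  14.] med [0.451 0.08  0.043] mid [0.453 0.081 0.034] top 0.061
top well_red 0.86 [210. 192.  22.  21.] med [0.451 0.144 0.014] mid [0.452 0.143 0.011] top 0.018
top well_green 0.66 [257. 190.  23.  26.] med [0.455 0.018 0.015] mid [0.457 0.019 0.011] top 0.018
top well_grey 0.67 [185. 193.  24.  22.] med [0.447 0.206 0.014] mid [0.447 0.205 0.011] top 0.018
top vial_red 0.39 [234. 191.   8.  10.] med [0.45  0.08  0.055] mid [0.45  0.081 0.049] top 0.061
top vial_green 0.52 [207. 190.   6.   4.] med [0.451 0.14  0.04 ] mid [0.452 0.142 0.031] top 0.055
scene well_yellow 0.82 [230. 205.  36.  19.] med [0.443 0.07  0.013] mid [0.454 0.075 0.009] top 0.015
scene well_blue 0.86 [278. 233.  44.  23.] med [ 0.457 -0.057  0.012] mid [ 0.46  -0.048  0.009] top 0.015
scene well_red 0.51 [211. 191.  28.  16.] med [0.438 0.137 0.012] mid [0.448 0.137 0.009] top 0.014
scene well_green 0.85 [254. 217.  39.  20.] med [0.448 0.007 0.013] mid [0.457 0.014 0.009] top 0.015
scene well_grey 0.61 [196. 177.  31.  23.] med [0.45  0.21  0.012] mid [0.447 0.201 0.009] top 0.015
scene vial_yellow 0.55 [276. 225.  16.  23.] med [ 0.453 -0.05   0.029] mid [ 0.462 -0.045  0.027] top 0.051
scene vial_red 0.84 [232. 195.  14.  30.] med [0.446 0.07  0.032] mid [0.471 0.099 0.028] top 0.057
scene vial_green 0.75 [217. 183.  12.  20.] med [0.448 0.131 0.028] mid [0.452 0.135 0.028] top 0.051
```

```bash
python3 - <<'E'
import cv2
a=cv2.imread('pics/top0.png')[140:240,150:330];b=cv2.imread('pics/scene0.png')[140:270,150:330]
cv2.imwrite('pics/a.png',cv2.vconcat([cv2.resize(x,None,fx=2.5,fy=2.5,interpolation=2) for x in (a,b)]))
E
```

```text
(no output)
```

View pics/a.png

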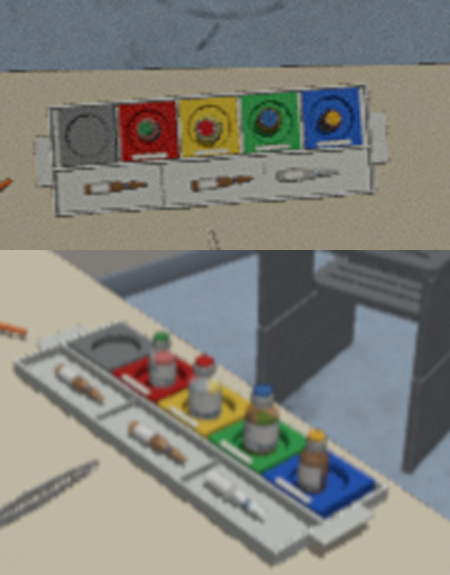

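View pics/scene0.png

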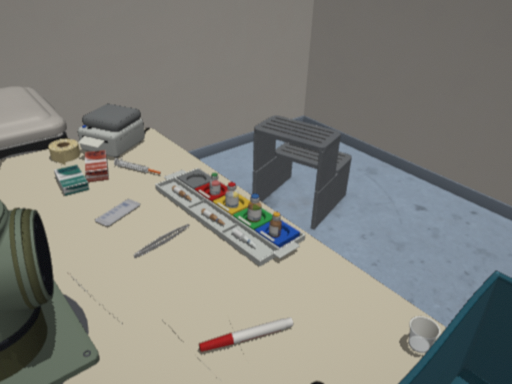

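The top and scene views agree. From y=+0.205 down to −0.045 the compartments are:

| Compartment | Holds |
|---|---|
| grey | empty |
| red | green vial |
| yellow | red vial |
| green | blue vial |
| blue | yellow vial |

The row's yaw is about 3°. I'll move over the row for a wrist view.

```bash
python3 -m pendant '[[[-0.04,-0.036,0,0,0.0854],[-0.04,-0.036,0,0,0.0854],[-0.04,-0.036,0,0,0.0854],[-0.04,-0.036,0,0,0.0854],[-0.04,-0.036,0,0,0.0854],[-0.04,-0.036,0,0,0.0854],[-0.04,-0.036,0,0,0.0854],[-0.04,-0.036,0,0,0.0854],[-0.04,-0.036,0,0,0.0854],[-0.04,-0.036,0,0,0.0854]]]' 30
python3 -m pendant '[[[0,0,0,0.17,0.0854],[0,0,0,0.17,0.0854],[0,0,0,0.17,0.0854],[0,0,0,0.17,0.0854],[0,0,0,0.17,0.0854],[0,0,0,0.17,0.0854],[0,0,0,0.17,0.0854],[0,0,0,0,0.0854]]]'
cat >> h.py <<'E'
from scipy.optimize import least_squares
def wray(s,u,v):
    c=imaging.get_calibration('wrist'); T=np.array(c['tool_from_camera'])
    x,y=(u-c['cx'])/c['fx'],(v-c['cy'])/c['fy']; r=np.hypot(x,y)+1e-9
    d=np.array([x/r*np.sin(r),y/r*np.sin(r),np.cos(r)])
    R=np.array(s['eef_rot']); return R@T[:3,3]+np.array(s['tool_pos']), R@T[:3,:3]@d
def pix2w(s,u,v,dep):
    o,d=wray(s,u,v); c=imaging.get_calibration('wrist')
    x,y=(u-c['cx'])/c['fx'],(v-c['cy'])/c['fy']; return o+d*dep/np.cos(np.hypot(x,y))
E
python3 - <<'E'
from h import *
s=ctrl.observe(); im,d=save('wrist','w0.png')
print(s['clock'],s['tool_pos'],np.round(s['eef_rot'],3).tolist(),np.round(s['q'],1))
for n in ['well_'+w for w in W]+['vial_'+w for w in W[:4]]:
    for r in imaging.regions_of('wrist',n)[:2]:
        v,u=np.nonzero(r['region']&(d>0))
        if len(u)==0: continue
        P=np.array([pix2w(s,a,b,d[b,a]) for a,b in zip(u,v)])
        lo=np.percentile(P,2,0);hi=np.percentile(P,98,0)
        print(n,round(r['conf'],2),np.round(r['box']),'med',np.round(np.median(P,0),3),'mid',np.round((lo+hi)/2,3),'top',np.round(hi[2],3))
E
```

```text
clock: 2.25
tool_pos: [0.4466, 0.0848, 0.2316]
eef_rot: [[-0.955, 0.297, 0.001], [0.297, 0.955, 0.0], [-0.001, 0.001, -1.0]]
ft_force: [0.6, 1.4, 1.5]
opening: 1.005
finger_force: 0.0
clock: 3.25
tool_pos: [0.4458, 0.0864, 0.2314]
eef_rot: [[-0.081, 0.997, 0.0], [0.997, 0.081, 0.0], [0.0, 0.0, -1.0]]
ft_force: [-0.1, -0.3, -0.4]
opening: 0.996
finger_force: 0.0
3.25 [0.44583717 0.0863844  0.23139235] [[-0.081, 0.997, 0.0], [0.997, 0.081, 0.0], [0.0, 0.0, -1.0]] [  9.5   7.4 104.3   0.   68.3   4.9]Traceback (most recent call last):
  File "<stdin>", line 8, in <module>
  File "h.py", line 19, in pix2w
    o,d=wray(s,u,v); c=imaging.get_calibration('wrist')
                       ~~~~~~~~~~~~~~~~~~~~~~~^^^^^^^^^
ValueError: time passes only in moves, steps and waits
```

View pics/w0.png

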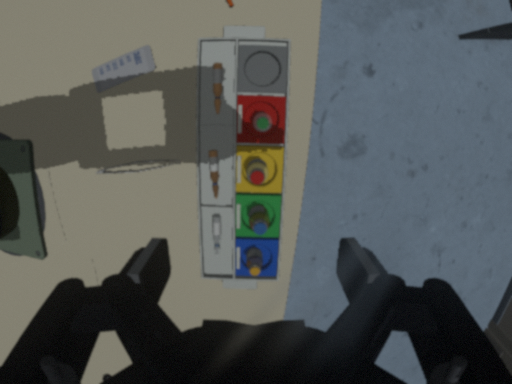

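The wrist view shows the row running down the image: grey at (262,68), red (262,119), yellow (259,167), green (259,214), blue (257,257). The vial colours match what I read earlier. I'll vectorise the code, cache the calibration and measure from this view.

```bash
cat >> h.py <<'E'
_C={}
def cal(n):
    if n not in _C: _C[n]=imaging.get_calibration(n)
    return _C[n]
def cloud(s,d):
    c=cal('wrist'); v,u=np.mgrid[0:384,0:512]; x=(u-c['cx'])/c['fx']; y=(v-c['cy'])/c['fy']; r=np.hypot(x,y)+1e-9
    k=np.tan(r)/r*d; T=np.array(c['tool_from_camera']); P=np.stack([x*k,y*k,d],-1)@T[:3,:3].T+T[:3,3]
    return P@np.array(s['eef_rot']).T+np.array(s['tool_pos'])
def caps(s,d):
    P=cloud(s,d); ok=(d>0)&(P[...,2]>.042)&(P[...,2]<.075)&(P[...,0]>.41)&(P[...,0]<.5)&(P[...,1]>-.1)&(P[...,1]<.26)
    n,l,st,ce=cv2.connectedComponentsWithStats(ok.astype(np.uint8))
    for i in range(1,n):
        if st[i,4]<15: continue
        Q=P[l==i]; t=Q[Q[:,2]>np.percentile(Q[:,2],95)-.005]
        print('cap px',np.round(ce[i]),st[i,4],'xy',np.round(t[:,:2].mean(0),4),'mid',np.round((t.min(0)+t.max(0))[:2]/2,4),'top',round(float(np.percentile(Q[:,2],95)),4))
def wells(s,d,names=W):
    P=cloud(s,d)
    for w in names:
        for r in imaging.regions_of('wrist','well_'+w)[:1]:
            Q=P[r['region']&(d>0)&(P[...,2]>.011)&(P[...,2]<.019)]
            if len(Q)<30: continue
            b=cv2.minAreaRect((Q[:,:2]*1000).astype(np.float32)); print(w,round(r['conf'],2),np.round(b[0],1),np.round(b[1],1),round(b[2],1),'z',np.round(np.median(Q[:,2]),4))
E
python3 - <<'E'
from h import *
s=ctrl.observe(); im,d=imaging.get_image('wrist'); caps(s,d); wells(s,d)
E
```

```text
cap px [262. 123.] 145 xy [0.4501 0.1388] mid [0.45   0.1389] top 0.0523
cap px [257. 176.] 221 xy [0.4494 0.0799] mid [0.4496 0.0796] top 0.0581
cap px [260. 226.] 197 xy [0.4577 0.0204] mid [0.4578 0.0195] top 0.0577
cap px [254. 269.] 113 xy [ 0.456  -0.0414] mid [ 0.4558 -0.0416] top 0.0521
yellow 0.73 [429.1  77.5] [112.  355.6] 2.9 z 0.0118
blue 0.82 [458.7 -44.8] [57.9 60.1] 3.2 z 0.0136
red 0.81 [449.4 141.1] [57.7 58.1] 4.1 z 0.0135
green 0.87 [456.4  17.3] [57.6 57.9] 3.5 z 0.0137
grey 0.83 [446.1 202.9] [59.9 58.3] 2.0 z 0.0135
```

```bash
python3 -m pendant '[[[-0.04,-0.012,0,0.017,0.0854],[-0.04,0,0.03,0.017,0.07],[0,0,0,0,0.06],[0,0,0,0,0.06]]]'
python3 - <<'E'
from h import *
s=ctrl.observe(); print(s['tool_pos'],np.round(s['eef_rot'][0],3)); im,d=imaging.get_image('wrist'); caps(s,d); wells(s,d)
E
```

```text
clock: 4.15
tool_pos: [0.4399, 0.0059, 0.2017]
eef_rot: [[-0.045, 0.999, 0.001], [0.999, 0.045, 0.001], [0.001, 0.001, -1.0]]
ft_force: [-0.5, 0.8, 0.5]
opening: 0.699
finger_force: 0.0
[0.43986411 0.00594792 0.20166997] [-0.045  0.999  0.001]
cap px [271.  45.] 179 xy [0.4503 0.138 ] mid [0.4503 0.1383] top 0.0522
cap px [267. 103.] 279 xy [0.4488 0.0792] mid [0.4487 0.0792] top 0.0582
cap px [272. 164.] 259 xy [0.4573 0.0193] mid [0.4577 0.0189] top 0.0581
cap px [268. 219.] 151 xy [ 0.4566 -0.0415] mid [ 0.457  -0.0421] top 0.0522
yellow 0.73 [456.1  17.4] [57.  59.1] 2.3 z 0.0136
blue 0.75 [459.3 -44.7] [57.3 58. ] 2.9 z 0.0137
red 0.82 [449.1 141.1] [59.2 58.1] 2.5 z 0.0136
green 0.72 [456.8  17.4] [58.2 59.2] 2.1 z 0.0136
grey 0.82 [447.1 185.3] [58.7 30. ] 4.0 z 0.0135
```

```bash
python3 -m pendant '[[[0.033,0.004,0,0.007,0.05],[0.033,0.004,0,0,0.05],[0.033,0.004,0,0,0.05],[0.033,0.004,0,0,0.05],[0,0,0.04,0,0.05],[0,0,0.04,0,0.05],[0,0,0.03,0,0.05],[0,0,0,0,0.05]]]' 30
python3 - <<'E'
from h import *
s=ctrl.observe(); print(s['tool_pos'],np.round(s['eef_rot'][0],3)); im,d=save('wrist','w1.png'); caps(s,d)
E
```

```text
clock: 5.45
tool_pos: [0.4487, 0.1382, 0.0898]
eef_rot: [[-0.039, 0.999, -0.005], [0.999, 0.039, -0.001], [-0.001, -0.005, -1.0]]
ft_force: [0.4, -0.1, 0.3]
opening: 0.585
finger_force: 0.0
[0.44870685 0.13816312 0.08977566] [-0.039  0.999 -0.005]
cap px [258. 213.] 420 xy [0.4504 0.14  ] mid [0.4506 0.1395] top 0.0519
cap px [253. 289.] 562 xy [0.4489 0.0813] mid [0.4489 0.0803] top 0.0578
```

View pics/w1.png

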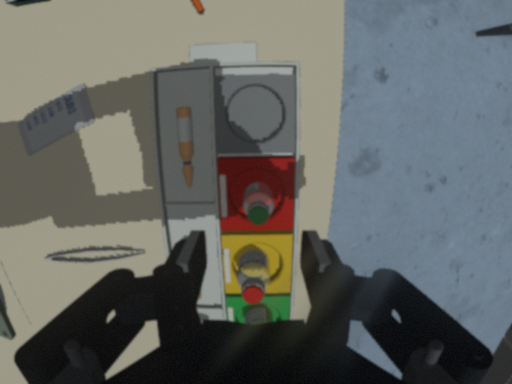

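The wrist view shows the green cap at (258,213), between the converging finger lines and matching the planned xy. I'll descend.

```bash
python3 -m pendant '[[[0.001,0.001,0.02,0,0.05],[0,0,0.02,0,0.05],[0,0,0.015,0,0.045],[0,0,0.01,0,0.045],[0,0,0.008,0,0.045],[0,0,0,0,0.045],[0,0,0,0,0.045]]]' 30
python3 - <<'E'
from h import *
save('wrist','w2.png'); im,d=save('scene','s2.png'); cv2.imwrite('pics/s2c.png',cv2.resize(im[150:260,160:310,::-1],None,fx=4,fy=4,interpolation=2))
E
```

```text
clock: 6.38
tool_pos: [0.4516, 0.1394, 0.0188]
eef_rot: [[-0.038, 0.999, 0.001], [0.999, 0.038, 0.0], [0.0, 0.001, -1.0]]
ft_force: [0.1, -0.4, -0.7]
opening: 0.53
finger_force: 0.0
```

View pics/s2c.png

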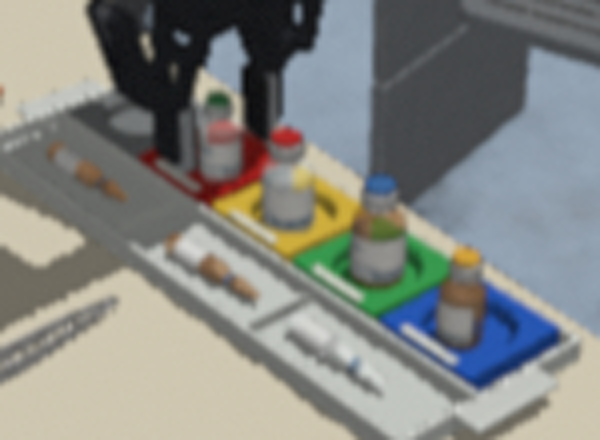

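View pics/w2.png

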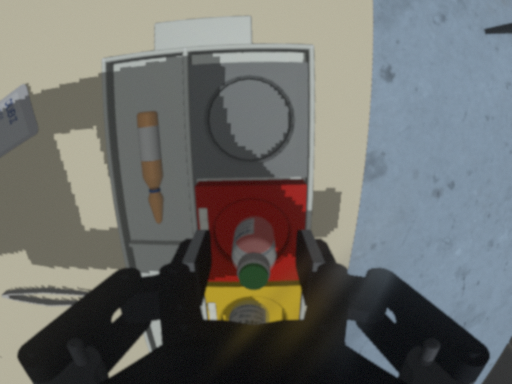

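The fingers straddle the green vial, which sits at about (255,250) in the wrist view, and they are centred in the scene view too. I'll lower about 3 mm and close.

```bash
python3 -m pendant '[[[0,0,0.003,0,0.045],[0,0,0,0,0.03],[0,0,0,0,0.015],[0,0,0,0,0.01],[0,0,0,0,0.01],[0,0,0,0,0.01],[0,0,0,0,0.01],[0,0,0,0,0.01]]]' 25
```

```text
clock: 7.48
tool_pos: [0.4512, 0.1392, 0.0153]
eef_rot: [[-0.038, 0.999, -0.0], [0.999, 0.038, 0.0], [0.0, -0.0, -1.0]]
ft_force: [-0.2, 0.6, 1.5]
opening: 0.242
finger_force: 24.7
```

```bash
python3 -m pendant '[[[0,0,-0.013,0,0.01],[0,0,-0.014,0,0.01],[0.016,-0.0005,0,0,0.01],[0.016,-0.0005,0,0.01,0.01],[0.016,-0.0005,0,0,0.01],[0.016,-0.0005,0,0,0.01],[0,0,0,0,0.01],[0,0,0,0,0.01]]]' 25
python3 - <<'E'
from h import *
s=ctrl.observe();im,d=imaging.get_image('scene'); cv2.imwrite('pics/s3c.png',cv2.resize(im[150:260,160:310,::-1],None,fx=4,fy=4,interpolation=2))
im,d=imaging.get_image('wrist'); caps(s,d); wells(s,d,['grey','red'])
E
```

```text
clock: 8.48
tool_pos: [0.4469, 0.2031, 0.0422]
eef_rot: [[-0.028, 1.0, -0.0], [1.0, 0.028, -0.0], [-0.0, -0.0, -1.0]]
ft_force: [0.6, -0.3, -0.0]
opening: 0.242
finger_force: 24.6
cap px [253. 249.] 3453 xy [0.4453 0.2091] mid [0.4452 0.203 ] top 0.0737
grey 0.78 [445.1 212.3] [58.3 40.2] 2.8 z 0.0135
red 0.63 [447.4 143.5] [42.7 48.7] 0.2 z 0.0131
```

View pics/s3c.png

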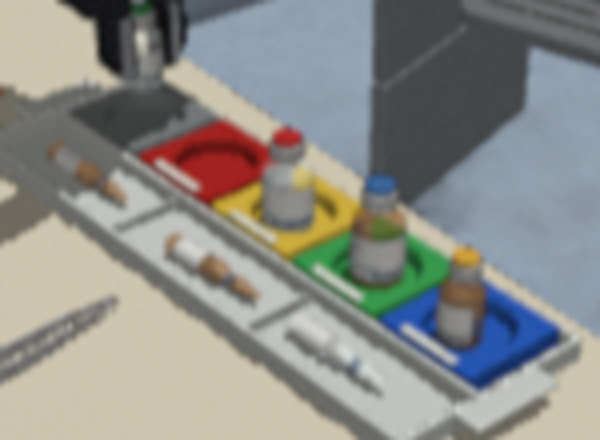

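The scene view shows the green vial held upright over the grey pocket, with the red pocket now empty. I'll lower 26 mm, read the force, then set it down.

```bash
python3 -m pendant '[[[0,0,0.01,0,0.01],[0,0,0.01,0,0.01],[0,0,0.004,0,0.01],[0,0,0.002,0,0.01],[0,0,0,0,0.01]]]' 25; python3 -m pendant '[[[0,0,0.001,0,0.01],[0,0,0,0,0.01]]]' 25
```

```text
clock: 9.3
tool_pos: [0.4471, 0.2032, 0.0162]
eef_rot: [[-0.028, 1.0, -0.0], [1.0, 0.028, 0.0], [0.0, -0.0, -1.0]]
ft_force: [-0.5, 0.4, 0.2]
opening: 0.242
finger_force: 24.6
clock: 9.55
tool_pos: [0.4472, 0.2032, 0.0155]
eef_rot: [[-0.028, 1.0, 0.0], [1.0, 0.028, 0.0], [0.0, 0.0, -1.0]]
ft_force: [0.2, -0.1, -0.7]
opening: 0.241
finger_force: 24.6
```

```bash
python3 -m pendant '[[[0,0,0,0,0.028],[0,0,0,0,0.045],[0,0,0,0,0.045],[0,0,-0.01,0,0.045],[0,0,-0.03,0,0.045],[0,0,-0.04,0,0.045],[-0.04,-0.0005,0,0,0.05],[-0.04,-0.0005,0,0,0.05],[-0.043,-0.0005,0,-0.025,0.05],[0,0,0,0,0.05]]]' 25
python3 - <<'E'
from h import *
s=ctrl.observe();print(s['tool_pos']);im,d=imaging.get_image('wrist'); caps(s,d)
c,ds=imaging.get_image('scene'); cv2.imwrite('pics/s4c.png',cv2.resize(c[150:260,160:310,::-1],None,fx=4,fy=4,interpolation=2))
E
```

```text
clock: 10.8
tool_pos: [0.4489, 0.0782, 0.096]
eef_rot: [[-0.049, 0.999, 0.001], [0.999, 0.049, -0.0], [-0.0, 0.001, -1.0]]
ft_force: [-0.2, 0.2, 0.2]
opening: 0.586
finger_force: 0.0
[0.44893901 0.0782018  0.09597606]
cap px [259.  24.] 433 xy [0.4456 0.2019] mid [0.4456 0.2022] top 0.0521
cap px [256. 211.] 624 xy [0.4493 0.0807] mid [0.4494 0.0801] top 0.0581
cap px [262. 286.] 530 xy [0.4574 0.0208] mid [0.4577 0.0197] top 0.0578
```

View pics/s4c.png

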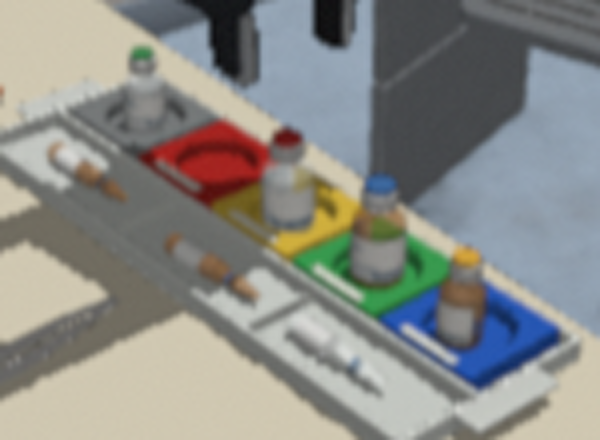

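The green vial now stands upright in the grey pocket, and the gripper is over the red vial. Descend and grip.

```bash
python3 -m pendant '[[[0.0015,0.0005,0.02,0,0.05],[0,0,0.02,0,0.05],[0,0,0.02,0,0.05],[0,0,0.013,0,0.05],[0,0,0.0075,0,0.05],[0,0,0,0,0.05],[0,0,0,0,0.03],[0,0,0,0,0.015],[0,0,0,0,0.01],[0,0,0,0,0.01]]]' 25
python3 -m pendant '[[[0,0,0,0,0.01],[0,0,0,0,0.01],[0,0,0,0,0.01]]]' 25
```

```text
clock: 12.15
tool_pos: [0.45, 0.0818, 0.0154]
eef_rot: [[-0.053, 0.999, 0.001], [0.999, 0.053, 0.0], [0.0, 0.001, -1.0]]
ft_force: [-0.3, 0.2, 5.6]
opening: 0.289
finger_force: 25.3
clock: 12.52
tool_pos: [0.45, 0.0818, 0.0154]
eef_rot: [[-0.053, 0.999, 0.001], [0.999, 0.053, 0.0], [0.0, 0.001, -1.0]]
ft_force: [-0.8, -0.4, 4.9]
opening: 0.29
finger_force: 25.3
```

```bash
python3 -m pendant '[[[0,0,-0.013,0,0.01],[0,0,-0.014,0,0.01],[0.02,0.001,0,0,0.01],[0.02,0.001,0,0,0.01],[0.02,0.001,0,0,0.01],[0,0,0,0,0.01],[0,0,0,0,0.01]]]' 25
```

```text
clock: 13.4
tool_pos: [0.4492, 0.1414, 0.0422]
eef_rot: [[-0.053, 0.999, 0.0], [0.999, 0.053, -0.0], [-0.0, 0.0, -1.0]]
ft_force: [-0.4, -0.4, -1.0]
opening: 0.291
finger_force: 24.7
```

```bash
python3 -m pendant '[[[0.001,0,0.01,0,0.01],[0,0,0.01,0,0.01],[0,0,0.004,0,0.01],[0,0,0.002,0,0.01],[0,0,0.001,0,0.01],[0,0,0,0,0.01],[0,0,0,0,0.01]]]' 25
python3 - <<'E'
from h import *
c,ds=imaging.get_image('scene'); cv2.imwrite('pics/s5c.png',cv2.resize(c[150:260,160:310,::-1],None,fx=4,fy=4,interpolation=2))
E
```

```text
clock: 14.28
tool_pos: [0.4489, 0.1425, 0.0154]
eef_rot: [[-0.053, 0.999, -0.001], [0.999, 0.053, -0.0], [-0.0, -0.001, -1.0]]
ft_force: [-2.6, -1.3, 6.6]
opening: 0.284
finger_force: 25.4
```

View pics/s5c.png

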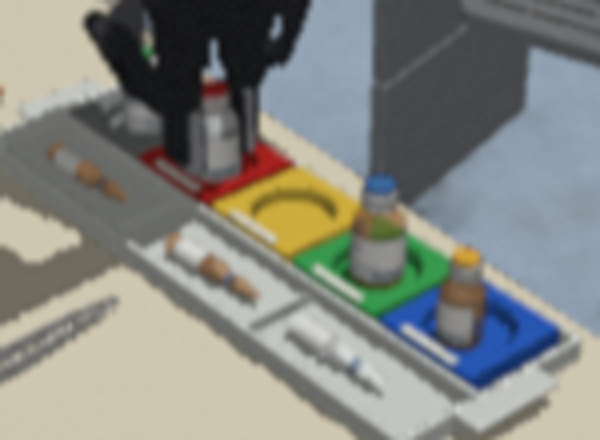

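The red vial is down in the red pocket, upright. Release and go to the yellow vial.

```bash
python3 -m pendant '[[[0,0,0,0,0.032],[0,0,0,0,0.05],[0,0,0,0,0.05],[0,0,-0.01,0,0.05],[0,0,-0.035,0,0.05],[0,0,-0.035,0,0.05],[-0.06,-0.0007,0,0,0.05],[-0.06,-0.0007,0,0,0.05],[-0.065,-0.0007,0,0,0.05],[0,0,0,0,0.05]]]' 25
python3 - <<'E'
from h import *
s=ctrl.observe();print(s['tool_pos']);im,d=imaging.get_image('wrist'); caps(s,d); wells(s,d,['red','yellow','blue'])
E
```

```text
clock: 15.58
tool_pos: [0.4571, -0.0432, 0.0955]
eef_rot: [[-0.046, 0.999, 0.001], [0.999, 0.046, -0.001], [-0.001, 0.001, -1.0]]
ft_force: [-0.1, 0.7, 1.1]
opening: 0.588
finger_force: 0.0
[ 0.4571151  -0.04318588  0.09551609]
cap px [261. 119.] 624 xy [0.4575 0.0192] mid [0.4575 0.0191] top 0.0581
cap px [255. 211.] 412 xy [ 0.4566 -0.042 ] mid [ 0.4567 -0.0424] top 0.052
yellow 0.56 [452.6  79. ] [58.6 58.6] 3.2 z 0.0135
blue 0.93 [459.7 -44.8] [58.7 58.4] 3.1 z 0.0136
```

```bash
python3 -m pendant '[[[0,0,0.02,0,0.05],[0,0,0.02,0,0.05],[0,0,0.02,0,0.05],[0,0,0.012,0,0.05],[0,0,0.0075,0,0.045],[0,0,0,0,0.04],[0,0,0,0,0.03],[0,0,0,0,0.015],[0,0,0,0,0.01],[0,0,0,0,0.01]]]' 25
python3 -m pendant '[[[0,0,0,0,0.01],[0,0,0,0,0.01],[0,0,0,0,0.01]]]' 25
```

```text
clock: 17.02
tool_pos: [0.4573, -0.0397, 0.0159]
eef_rot: [[-0.053, 0.999, 0.001], [0.999, 0.053, 0.0], [-0.0, 0.001, -1.0]]
ft_force: [0.2, 1.4, 4.8]
opening: 0.242
finger_force: 24.8
clock: 17.4
tool_pos: [0.4573, -0.0397, 0.0159]
eef_rot: [[-0.053, 0.999, 0.001], [0.999, 0.053, -0.0], [-0.0, 0.001, -1.0]]
ft_force: [0.0, 0.1, 6.2]
opening: 0.238
finger_force: 24.8
```

```bash
python3 -m pendant '[[[0,0,-0.013,0,0.01],[0,0,-0.027,0,0.01],[0,0,-0.03,0,0.01],[0,0,0,0,0.01],[0.03,0.0006,0,0,0.01],[0.03,0.0006,0,0,0.01],[0.03,0.0006,0,0,0.01],[0.0315,0.0006,0,0,0.01],[0,0,0,0,0.01],[0,0,0,0,0.01]]]' 25
python3 - <<'E'
from h import *
c,ds=imaging.get_image('scene'); cv2.imwrite('pics/s6c.png',cv2.resize(c[130:260,160:310,::-1],None,fx=4,fy=4,interpolation=2))
E
```

```text
clock: 18.65
tool_pos: [0.4522, 0.0814, 0.0848]
eef_rot: [[-0.053, 0.999, -0.001], [0.999, 0.053, -0.0], [-0.0, -0.001, -1.0]]
ft_force: [-0.7, -0.1, -0.5]
opening: 0.239
finger_force: 24.7
```

View pics/s6c.png

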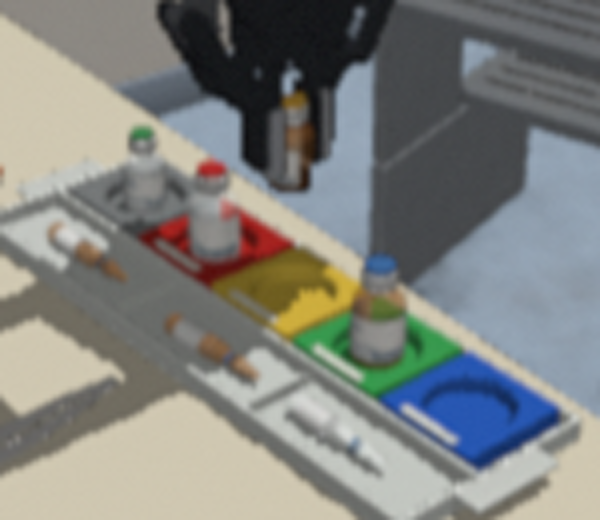

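The yellow vial is held upright over the yellow pocket, and the red vial stands in red. Lower it.

```bash
python3 -m pendant '[[[0,0.001,0.02,0,0.01],[0,0,0.02,0,0.01],[0,0,0.015,0,0.01],[0,0,0.008,0,0.01],[0,0,0.004,0,0.01],[0,0,0,0,0.01],[0,0,0.0015,0,0.01],[0,0,0,0,0.01],[0,0,0,0,0.01]]]' 25
```

```text
clock: 19.82
tool_pos: [0.4539, 0.082, 0.017]
eef_rot: [[-0.053, 0.999, 0.0], [0.999, 0.053, 0.0], [0.0, 0.0, -1.0]]
ft_force: [-0.3, -0.2, 0.2]
opening: 0.241
finger_force: 24.7
```

```bash
python3 -m pendant '[[[0,0,0.001,0,0.01],[0,0,0,0,0.01]]]' 25; python3 -m pendant '[[[0,0,0,0,0.028],[0,0,0,0,0.045],[0,0,0,0,0.05],[0,0,-0.01,0,0.05],[0,0,-0.035,0,0.05],[0,0,-0.035,0,0.05],[-0.032,0,0,0,0.05],[-0.031,0,0,0,0.05],[0,0,0,0,0.05],[0,0,0,0,0.05]]]' 25
python3 - <<'E'
from h import *
s=ctrl.observe();print(s['tool_pos']);im,d=imaging.get_image('wrist'); caps(s,d)
E
```

```text
clock: 20.08
tool_pos: [0.4539, 0.082, 0.0159]
eef_rot: [[-0.053, 0.999, 0.0], [0.999, 0.053, 0.0], [0.0, 0.0, -1.0]]
ft_force: [-0.3, 0.6, 0.8]
opening: 0.237
finger_force: 24.8
clock: 21.32
tool_pos: [0.4571, 0.0193, 0.0961]
eef_rot: [[-0.052, 0.999, 0.0], [0.999, 0.052, 0.0], [0.0, 0.0, -1.0]]
ft_force: [-1.0, -0.3, 0.5]
opening: 0.586
finger_force: 0.0
[0.45713441 0.01932495 0.09608856]
cap px [250.  28.] 676 xy [0.4475 0.1392] mid [0.4474 0.1395] top 0.058
cap px [254. 123.] 416 xy [0.4531 0.0791] mid [0.4532 0.0789] top 0.0521
cap px [256. 213.] 613 xy [0.4576 0.0203] mid [0.458  0.0198] top 0.0579
```

Yellow stands at (0.453,0.079) and red at (0.4475,0.139), both at seated height. Now I'll grasp the blue vial.

```bash
python3 -m pendant '[[[0,0,0.02,0,0.05],[0,0,0.02,0,0.05],[0,0,0.02,0,0.05],[0,0,0.013,0,0.05],[0,0,0.0075,0,0.05],[0,0,0,0,0.05],[0,0,0,0,0.03],[0,0,0,0,0.015],[0,0,0,0,0.01],[0,0,0,0,0.01]]]' 25
python3 -m pendant '[[[0,0,0,0,0.01],[0,0,0,0,0.01],[0,0,0,0,0.01]]]' 25
```

```text
clock: 22.62
tool_pos: [0.4576, 0.019, 0.0159]
eef_rot: [[-0.053, 0.999, 0.001], [0.999, 0.053, 0.0], [0.0, 0.001, -1.0]]
ft_force: [-0.1, 0.7, 6.3]
opening: 0.289
finger_force: 25.8
clock: 23.0
tool_pos: [0.4576, 0.019, 0.0159]
eef_rot: [[-0.053, 0.999, 0.001], [0.999, 0.053, 0.0], [0.0, 0.001, -1.0]]
ft_force: [-0.1, 0.2, 5.8]
opening: 0.288
finger_force: 25.9
```

```bash
python3 -m pendant '[[[0,0,-0.013,0,0.01],[0,0,-0.014,0,0.01],[-0.021,-0.0006,0,0,0.01],[-0.021,-0.0006,0,0,0.01],[-0.022,-0.0006,0,0,0.01],[0,0,0,0,0.01],[0,0,0,0,0.01]]]' 25
python3 -m pendant '[[[0,0,0.01,0,0.01],[0,0,0.01,0,0.01],[0,0,0.004,0,0.01],[0,0,0.0025,0,0.01],[0,0,0,0,0.01],[0,0,0,0,0.01]]]' 25
```

```text
clock: 23.88
tool_pos: [0.4587, -0.0447, 0.0427]
eef_rot: [[-0.053, 0.999, 0.0], [0.999, 0.053, 0.0], [0.0, 0.0, -1.0]]
ft_force: [-0.4, 0.5, -0.4]
opening: 0.292
finger_force: 25.2
clock: 24.62
tool_pos: [0.4583, -0.0448, 0.0159]
eef_rot: [[-0.053, 0.999, -0.001], [0.999, 0.053, 0.0], [0.0, -0.001, -1.0]]
ft_force: [-0.9, 1.1, 3.6]
opening: 0.287
finger_force: 25.6
```

```bash
python3 -m pendant '[[[0,0,0,0,0.032],[0,0,0,0,0.05],[0,0,0,0,0.05],[0,0,-0.01,0,0.05],[0,0,-0.035,0,0.05],[0,0,-0.035,0,0.05],[0.05,0,0,0,0.05],[0.05,0,0,0,0.05],[0.05,0,0,0,0.05],[0.05,0,0,0,0.05]]]' 25
python3 -m pendant '[[[0.045,0,0,0,0.05],[0,0,0,0,0.05],[0,0,0,0,0.05]]]' 25
python3 - <<'E'
from h import *
s=ctrl.observe();print(s['tool_pos']);im,d=imaging.get_image('wrist'); caps(s,d)
c,ds=imaging.get_image('scene'); cv2.imwrite('pics/s7c.png',cv2.resize(c[130:260,160:310,::-1],None,fx=4,fy=4,interpolation=2))
E
```

```text
clock: 25.88
tool_pos: [0.4482, 0.1563, 0.0967]
eef_rot: [[-0.053, 0.999, 0.001], [0.999, 0.053, 0.0], [0.0, 0.002, -1.0]]
ft_force: [0.2, 0.5, 1.1]
opening: 0.585
finger_force: 0.0
clock: 26.25
tool_pos: [0.4455, 0.1993, 0.0961]
eef_rot: [[-0.054, 0.999, 0.0], [0.999, 0.054, -0.0], [-0.0, 0.0, -1.0]]
ft_force: [0.4, 0.0, -0.2]
opening: 0.589
finger_force: 0.0
[0.44554461 0.19931502 0.09607996]
cap px [256. 206.] 407 xy [0.4457 0.2038] mid [0.4456 0.2032] top 0.052
cap px [253. 285.] 533 xy [0.4469 0.142 ] mid [0.4471 0.1409] top 0.0577
```

View pics/s7c.png

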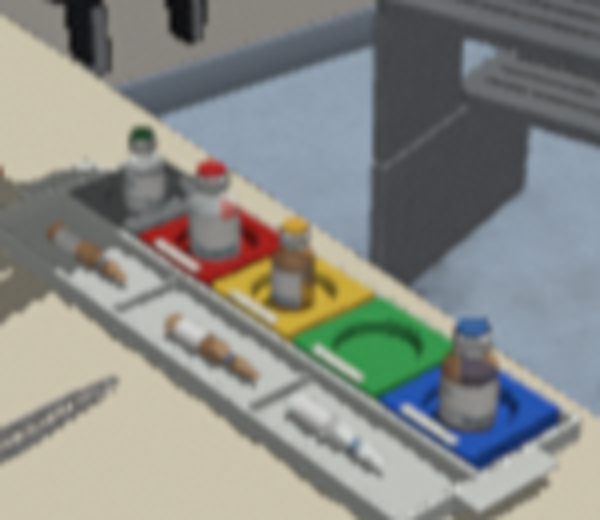

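Red, yellow and blue stand in their own pockets, the green pocket is free, and the green vial is in grey. Next I'll grasp the green vial.

```bash
python3 -m pendant '[[[0.003,0,0.02,0,0.05],[0,0,0.02,0,0.05],[0,0,0.02,0,0.05],[0,0,0.013,0,0.05],[0,0,0.0075,0,0.045],[0,0,0,0,0.04],[0,0,0,0,0.03],[0,0,0,0,0.015],[0,0,0,0,0.01],[0,0,0,0,0.01]]]' 25
python3 -m pendant '[[[0,0,0,0,0.01],[0,0,0,0,0.01],[0,0,0,0,0.01]]]' 25
```

```text
clock: 27.6
tool_pos: [0.4461, 0.2029, 0.016]
eef_rot: [[-0.053, 0.999, 0.001], [0.999, 0.053, 0.001], [0.001, 0.001, -1.0]]
ft_force: [-0.0, -1.0, 6.3]
opening: 0.243
finger_force: 25.0
clock: 27.98
tool_pos: [0.446, 0.2029, 0.0159]
eef_rot: [[-0.053, 0.999, 0.001], [0.999, 0.053, 0.001], [0.001, 0.001, -1.0]]
ft_force: [-0.2, -1.1, 6.8]
opening: 0.241
finger_force: 25.0
```

```bash
python3 -m pendant '[[[0,0,-0.013,0,0.01],[0,0,-0.029,0,0.01],[0,0,-0.03,0,0.01],[0,0,0,0,0.01],[-0.037,0,0,0,0.01],[-0.037,0,0,0,0.01],[-0.037,0,0,0,0.01],[-0.037,0.001,0,0,0.01],[-0.038,0,0,0,0.01],[0,0,0,0,0.01]]]' 25
python3 -m pendant '[[[0,0,0,0,0.01]]]' 25
python3 - <<'E'
from h import *
c,ds=imaging.get_image('scene'); cv2.imwrite('pics/s8c.png',cv2.resize(c[130:260,160:310,::-1],None,fx=4,fy=4,interpolation=2))
E
```

```text
clock: 29.22
tool_pos: [0.4557, 0.0152, 0.0865]
eef_rot: [[-0.049, 0.999, -0.002], [0.999, 0.049, -0.0], [0.0, -0.002, -1.0]]
ft_force: [0.6, 1.2, 0.6]
opening: 0.243
finger_force: 24.5
clock: 29.35
tool_pos: [0.4559, 0.0172, 0.0868]
eef_rot: [[-0.052, 0.999, -0.001], [0.999, 0.052, 0.0], [0.001, -0.001, -1.0]]
ft_force: [1.1, -0.4, -0.7]
opening: 0.235
finger_force: 24.5
```

View pics/s8c.png

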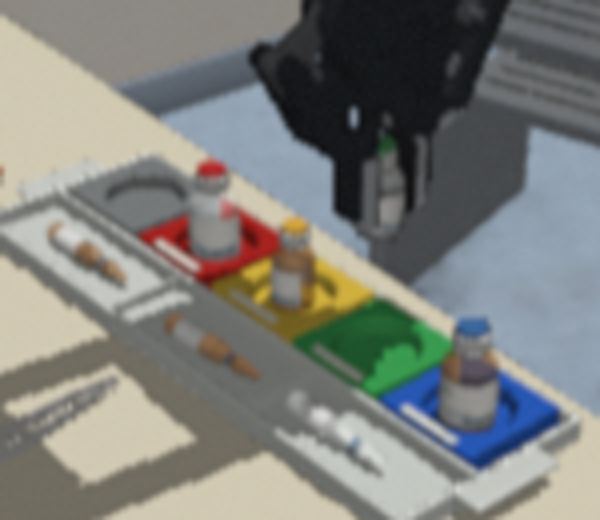

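The green vial is held upright over the green pocket. Lower 71 mm in total.

```bash
python3 -m pendant '[[[0,0.001,0.02,0,0.01],[0,0,0.02,0,0.01],[0,0,0.017,0,0.01],[0,0,0.008,0,0.01],[0,0,0.004,0,0.01],[0,0,0.001,0,0.01],[0,0,0,0,0.01],[0,0,0,0,0.01]]]' 25
```

```text
clock: 30.4
tool_pos: [0.4577, 0.017, 0.0177]
eef_rot: [[-0.053, 0.999, 0.001], [0.999, 0.053, 0.0], [0.0, 0.001, -1.0]]
ft_force: [0.7, 0.1, -0.1]
opening: 0.242
finger_force: 24.5
```

```bash
python3 -m pendant '[[[0,0,0.0015,0,0.01],[0,0,0,0,0.01],[0,0,0,0,0.01]]]' 25; python3 -m pendant '[[[0,0,0,0,0.028],[0,0,0,0,0.045],[0,0,0,0,0.05],[0,0,-0.01,0,0.05],[0,0,-0.035,0,0.05],[0,0,-0.045,0,0.05],[0,0,-0.05,0,0.05],[0,0,-0.05,0,0.05],[0,0,0,0,0.05],[0,0,0,0,0.05]]]' 25
python3 - <<'E'
from h import *
s=ctrl.observe();print(s['tool_pos']);im,d=save('wrist','w9.png'); caps(s,d); wells(s,d)
E
```

```text
clock: 30.78
tool_pos: [0.4577, 0.017, 0.016]
eef_rot: [[-0.053, 0.999, 0.001], [0.999, 0.053, 0.0], [0.0, 0.001, -1.0]]
ft_force: [0.6, -0.2, 0.3]
opening: 0.242
finger_force: 24.7
clock: 32.02
tool_pos: [0.4568, 0.017, 0.2057]
eef_rot: [[-0.053, 0.999, -0.0], [0.999, 0.053, 0.0], [0.0, -0.0, -1.0]]
ft_force: [-0.4, 0.5, 0.0]
opening: 0.587
finger_force: 0.0
[0.45676041 0.0169769  0.20567585]
cap px [251.  53.] 269 xy [0.4473 0.1395] mid [0.4474 0.1399] top 0.0582
cap px [254. 114.] 163 xy [0.4532 0.0785] mid [0.453  0.0785] top 0.0521
cap px [255. 174.] 173 xy [0.4566 0.0173] mid [0.4567 0.0173] top 0.0521
cap px [253. 230.] 245 xy [ 0.4579 -0.0431] mid [ 0.4577 -0.0435] top 0.0578
yellow 0.7 [452.8  79.2] [58.  56.8] 2.6 z 0.0136
blue 0.62 [459.3 -44.6] [57.8 58.6] 2.3 z 0.0136
red 0.68 [449.3 140.6] [58.5 58.1] 3.0 z 0.0135
green 0.74 [456.3  16.8] [58.1 59.4] 3.0 z 0.0136
grey 0.57 [446.9 192.8] [57.9 37.8] 3.0 z 0.0135
```

View pics/w9.png

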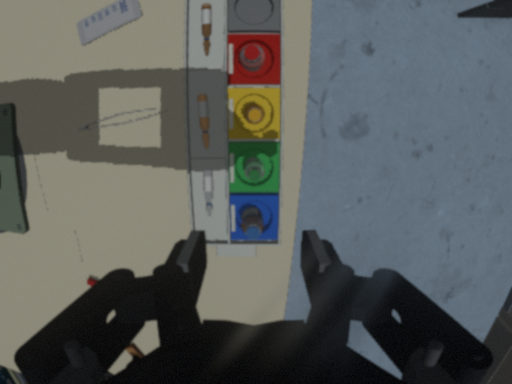

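The wrist view shows every cap in its own colour: red (252,53), yellow (254,114), green (255,174), blue (253,230). Grey is empty, all vials are within 2–3 mm of centre and at seated height, and the gripper is clear.

```bash
python3 -c "
from cell import ticket
print(ticket.close_job())"
```

```text
the job is handed in; nothing more can be done
None
```

The job is handed in at about 32 s of robot time: each of the four vials stands upright and fully down in the compartment of its own cap's colour, the grey compartment is empty, and the gripper is clear of everything; the hand-in returned no verdict.

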